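# Pack the child's lunch box in layers

## Robot

A 6-joint arm with a two-finger parallel gripper is mounted at the origin on the work surface. World frame = base frame: x ahead of the robot, y to its left, z up, the work surface at z = 0. Lengths are in m, angles in rad, forces in N, time in s.
With the tool pointing down it reaches from about 0.275 to 0.875 m from the base axis. Payload 12.5 kg.
Tool frame: the origin (TCP) lies on the centre line of the jaws, within the pads' length; the fingertips stand r.finger_overhang ahead of it and the grasp point (between the pads) lies 3 mm ahead of it (r.finger_overhang is the distance from the TCP to the fingertips, in m); z points along the fingers, y is the line along which they close (so a half turn about z gives the same grasp; the last joint's range is limited). The gripper opens to 85 mm and grips with 20 to 120 N. Pads are 22 mm wide; open, the fingers measure 114 mm over their backs; the gripper's body (76 mm by 85 mm) begins 54 mm behind the grasp point. The pads swing forward as they close: fully open they stand 13 mm farther back than shut.
Start: joints at [-1.188, 0.351, 1.652, -0, 1.139, -0.085], TCP at [0.248, -0.491, 0.253] pointing down, gripper open.
Joint ranges: [-2.75, 2.75], [-0.79, 2.1], [0.01, 2.65], [-1.57, 4.71], [0.07, 3.14], [-2.87, 2.87]. Speed limits (rad/s): [2.22, 2.22, 2.79, 3.14, 3.14, 3.14].

## Interface

Orientations are given as a unit quaternion [x, y, z, w].
In Python, from cell import r, optics gives the robot as it stands. The module is installed in compiled form; this text tells all that it offers. Calls block until the motion is done:
- r.move_to(position, orientation): joint-space move of the TCP to a pose.
- r.move_linear(position, rot=None, vel=0.15): straight line of the TCP; rot=None keeps the orientation; vel is the mean speed in m/s.
- r.set_joints(angles): joint-space move.
- r.set_gripper(opening, squeeze=None): opening from 0.0 (shut) to 1.0 (fully open); squeeze is the grip in N (None keeps the last); returns when the fingers have stopped.
- r.sleep(seconds).
- r.inverse_kinematics(position, orientation): joint angles nearest the present ones, or None.
- optics.get_image(name): name is "scene" or "top" or "wrist"; returns a dict with "pixels" (384x512x3 uint8, red, green, blue), "depth" (384x512 float32, m along the optical axis (not along the pixel's ray), 0 where there is no reading), "fx", "fy", "cx", "cy" (pixels), "camera_from_world" (4x4, takes a point from world to camera coordinates); the wrist camera has in their place "mount" (4x4, takes a point from camera to tool coordinates, whose origin is the TCP and whose axes are the flange's). Camera axes: x right, y down, z forward; pixel columns grow to the right and rows downward; lengths in m; the calibration is good to about 2 mm. A picture is of the moment at which its call begins: read the wrist's pose just before it.
A pose or a line that the arm cannot do raises r.PlanningError and nothing moves.
- r.hand_in(): hands the job in; it is judged then, once.
Readings, each from a call of its own:
- r.current_t(): time.
- r.current_q(): joint angles.
- r.current_qvel(): joint speeds.
- r.current_effort(): joint torques, N m.
- r.current_tool_pos(): TCP position.
- r.current_ee_rot(): TCP orientation.
- r.current_contact_force(): force on the tool from outside, world axes, zero at the start.
- r.current_torque(): the same for the moment, N m.
- r.current_opening(): opening from 0.0 (shut) to 1.0 (fully open).
- r.current_finger_force(): force on a finger pad.
Only numpy, scipy, OpenCV 4.12 (cv2) and the standard library are available. Lean on these libraries where they do the work, as an engineer would, in place of code of your own. Each camera call takes 0.05 s, during which the arm holds its last target. There are 200 camera calls.

## Task

Pack the yellow lunch box for the day: lay the coral-red snack tub flat, lid up, in the bottom, then fit the teal divider from the draining rack level on the steps inside the box with its finger grip up, then stand the lime sippy cup upright on the divider beside the grip. Set each thing down without dropping it, and leave the other kitchen things where they are.

Things in the scene. Friction and masses are not known exactly. Their poses are not given: they have to be found in the camera images.
- lunch_box: Yellow open lunch-box base, fixed, 198 (x) x 158 (y) x 75 mm high; walls, floor 4 mm. Inside each short end a moulded step 14 mm wide (x = 81 to 95 mm and -81 to -95), top 58 mm above the origin, carries the divider; between the steps the bottom layer is 162 x 150 mm. Origin: centre of underside, z up, x along the long side. Its deep cover stands aside at the right, not needed yet.
- tub: Coral-red closed snack tub, white lid, 120 (x) x 66 (y) x 50 mm, straight sides, about 0.25 kg (may differ by a third). Flat on the worktop left or right of the lunch box. Origin: centre of underside, z up, x along the long side. Gripped across its 66 mm, 36 mm above the underside, the gripper stays clear of the box rim.
- divider: Teal plate 182 (x) x 142 (y) x 4 mm, 0.1 kg; 4 mm play all round in the box. Finger grip in its middle: 12 mm thick (x), 50 mm long (y), up to 44 mm above the underside; thin 30 mm high wings beside it to y = +-62 mm. Origin: centre of underside, z along the grip. Starts loose on the rack, x up the slope, z leaning 35 deg to the rack's -x. Grip it along x, 28 mm above the underside.
- lime_cup: Lime sippy cup, white collar, shut flap over the spout, 108 mm high, about 0.14 kg, on the shelf. Body: cylinder of 60 mm diameter from 8 to 82 mm above the underside; collar 64 mm diameter up to 93 mm; flap on top. Origin: centre of underside, z up. Gripped 72 mm above the underside, the gripper clears the flap.
- blue_cup: Sky-blue sippy cup of the same shape as the lime one, on the shelf. Stays there. Origin: centre of its underside, z up.
- dispenser: White empty push dispenser bottle, 60 mm diameter, 165 mm high, light, on the shelf in one row with the two cups (places swap; 140 mm apart). Stays there. Origin: centre of its underside.
- egg_cup: White ceramic egg cup, 52 mm diameter, 62 mm high, at the left end of the shelf. Stays there. Origin: centre of its underside.
- spoon: Wooden spoon, 250 mm long, lying along the back of the shelf behind the cups, 14 mm high. Stays there. Origin: middle of its length on the underside, x along it to the bowl.
- mug: White enamel mug with blue handle, 80 mm diameter, 85 mm high, on the worktop to the right, beyond the working area. Stays there. Origin: centre of its underside, handle to its x.
- bowl: Blue bowl, 140 mm diameter, 55 mm high, on the worktop to the left, beyond the working area. Stays there. Origin: centre of its underside.
- rack: Sloping steel-wire draining rack on a grey drip tray 210 (x) x 170 (y) mm, fixed, left or right of the lunch box. Its wires rise towards its +x at 35 degrees, from 32 mm above the worktop at the low end, where hooked wire ends stop the divider, to about 140 mm at the high end. Origin: centre of the tray's underside, z up.
- shelf: Low white laminated chipboard shelf, fixed, 240 (x) x 620 (y) mm, its top 100 mm above the worktop, beyond the lunch box. Origin: centre of its footprint on the worktop, z up.
Mind the look-alikes: they are no part of the job. What is shaped like the tub but purple is not meant.

How it is judged:
By the outcome, as a careful person would: the job done as asked, in the order asked, and still so for the second after the job is handed in, with the robot touching nothing.
It also fails if it takes over 72 s, if anything falls off the work surface, if the arm or the gripper's body presses on something with over 40 N, if the wrist force passes 120 N, or if a joint passes its speed limit or range.

## Working session

There is one attempt and no reset: what is moved stays moved. The work goes in short steps, each a Python script; the robot and the scene stay as the last script left them, time stands still between calls to the robot, and variables do not carry over. Pictures are saved under pics/ and viewed, at most 10 in all, crops included, and the job is handed in when it is done.

```bash
mkdir -p pics
cat > h.py <<'E'
from cell import r, optics
import numpy as np, cv2
from scipy.spatial.transform import Rotation as R
def grab(n):
    d=optics.get_image(n); np.savez('%s.npz'%n,**d); return d
def save(d,name): cv2.imwrite('pics/'+name,d['pixels'][:,:,::-1])
def pts(d,pose=None):
    """world point per pixel from depth"""
    z=d['depth']; v,u=np.mgrid[:z.shape[0],:z.shape[1]]
    c=np.stack([(u-d['cx'])/d['fx']*z,(v-d['cy'])/d['fy']*z,z],-1)
    M=np.linalg.inv(d['camera_from_world']) if pose is None else pose@d['mount']
    return c@M[:3,:3].T+M[:3,3]
E
python3 - <<'E'
from h import *
a=grab('scene');b=grab('top')
save(a,'scene.png');save(b,'top.png')
for d in(a,b):print(np.round(np.linalg.inv(d['camera_from_world']),3),d['fx'],d['cx'],d['cy'])
print(r.finger_overhang,r.current_t(),r.current_ee_rot(),r.current_opening())
E
```

```text
[[-0.808  0.493 -0.321  1.015]
 [ 0.589  0.686 -0.427  0.65 ]
 [ 0.01  -0.534 -0.845  1.329]
 [ 0.     0.     0.     1.   ]] 456.8294577716878 247.89973057468796 200.58727353182095
[[-2.200e-02 -9.890e-01  1.480e-01  3.150e-01]
 [-1.000e+00  2.200e-02 -1.000e-03  1.700e-02]
 [-3.000e-03 -1.480e-01 -9.890e-01  1.571e+00]
 [ 0.000e+00  0.000e+00  0.000e+00  1.000e+00]] 482.98705688540696 258.5838425880759 197.02660305808757
0.022 0.1 [ 9.72769035e-01  2.31776031e-01 -7.76879645e-05 -5.19483674e-04] 1.0020911384788103
```

View pics/scene.png

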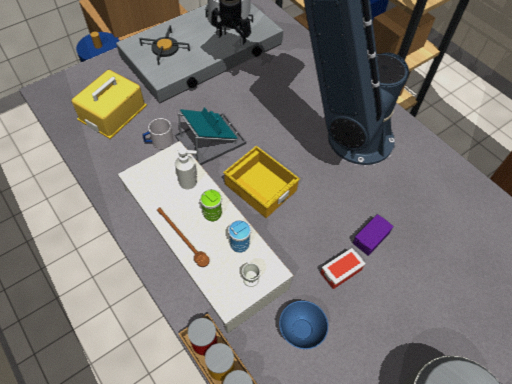

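View pics/top.png

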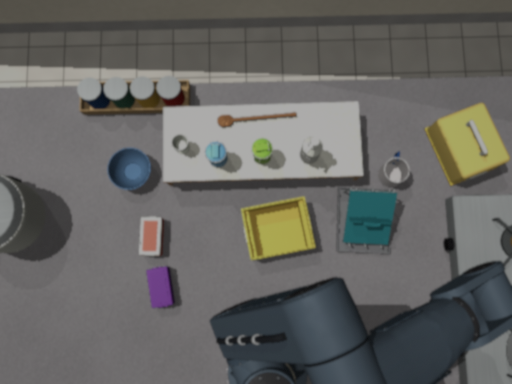

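Scene view: the tub candidates are the red/white item at top px (151,236) and scene (343,267), and the purple one at top (160,287), which is the look-alike. Cup candidates in top are lime (262,150) and blue (216,152). The yellow open box is at (278,229), with its cover at (467,144). The teal divider is at (370,218). By the description I choose red/white, lime and teal. I'll measure these and check with one close crop.

```bash
cat > m.py <<'E'
from h import *
def load(n): return dict(np.load(n+'.npz'))
for n in('scene','top'):
    d=load(n);P=pts(d);h=cv2.cvtColor(d['pixels'],cv2.COLOR_RGB2HSV);H,S,V=[h[...,i].astype(int) for i in range(3)]
    C={'scene':dict(tub=(343,267),box=(261,181),cup=(211,205),blue=(239,235),div=(210,125)),'top':dict(tub=(151,236),box=(278,229),cup=(262,150),blue=(216,152),div=(370,218))}[n]
    def reg(k,m,rad=50):
        v,u=np.mgrid[:384,:512];m=m&(np.hypot(u-C[k][0],v-C[k][1])<rad)&(d['depth']>0);return m
    def rect(k,m):
        p=P[m][:,:2].astype(np.float32)*1000;c,s,a=cv2.minAreaRect(p);print(n,k,'rect',np.round(c,1),np.round(s,1),round(a,2),'z',np.round(np.percentile(P[m][:,2],[5,50,95]),4),m.sum())
    z=P[...,2]
    rect('tub',reg('tub',(z>.042)&(z<.06),28))
    rect('tubred',0) if 0 else None
    rect('box',reg('box',(H>20)&(H<32)&(S>120)&(z>.068)&(z<.085)))
    m=reg('cup',(H>33)&(H<55)&(S>120),22);rect('cup',m)
    rect('cuptop',reg('cup',(z>.188)&(z<.215),24))
    rect('bluetop',reg('blue',(z>.188)&(z<.215),24))
    m=reg('div',(H>80)&(H<100)&(S>120)&(V<150),50);p=P[m];rect('div',m)
    # plane fit via RANSAC
    rng=np.random.default_rng(0);best=None
    for _ in range(300):
        q=p[rng.choice(len(p),3,False)];nn=np.cross(q[1]-q[0],q[2]-q[0]);l=np.linalg.norm(nn)
        if l<1e-6: continue
        nn/=l;k=abs((p-q[0])@nn)<.003
        if best is None or k.sum()>best.sum():best=k
    q=p[best];c=q.mean(0);nn=np.linalg.svd(q-c)[2][2];nn*=np.sign(nn[2]);print(' plane',nn.round(3),'tilt',np.degrees(np.arccos(nn[2])).round(1),'c',c.round(4),best.sum(),len(p))
    print(' out of plane max',np.percentile((p-c)@nn,[50,90,99]).round(4))
    m=reg('tub',z>-1,30)
d=load('scene');c1=cv2.resize(d['pixels'][225:295,300:400],(400,280),interpolation=3)
c3=cv2.resize(d['pixels'][90:160,160:260],(400,280),interpolation=3)
c2=cv2.resize(d['pixels'][170:240,170:270],(400,280),interpolation=3)
d=load('top');c4=cv2.resize(d['pixels'][185:255,330:430],(400,280),interpolation=3)
cv2.imwrite('pics/crop.png',np.vstack([np.hstack([c1,c2]),np.hstack([c3,c4])])[:,:,::-1])
E
python3 m.py
```

```text
scene tub rect [429.4 360.4] [ 66.9 126. ] 87.8 z [0.0449 0.0497 0.0545] 811
scene box rect [443.  -42.1] [167.6 205.4] 9.95 z [0.0689 0.0733 0.0778] 426
scene cup rect [669.7   8. ] [57.7 50.6] 0.45 z [0.1174 0.194  0.2092] 430
scene cuptop rect [668.5   2.5] [63.  64.6] 25.14 z [0.1897 0.1974 0.2096] 318
scene bluetop rect [661.3 138.2] [63.6 64.3] 80.71 z [0.1898 0.1973 0.2091] 365
scene div rect [ 449.1 -411.4] [324.9 165.5] 84.7 z [0.0386 0.1033 0.1351] 954
 plane [-0.575  0.035  0.817] tilt 35.2 c [ 0.4753 -0.3158  0.0941] 655 954
 out of plane max [0.0007 0.0226 0.0398]
top tub rect [426.1 361.9] [ 67.9 120.6] 87.56 z [0.0437 0.0491 0.0548] 797
top box rect [440.  -41.9] [161.4 199. ] 9.92 z [0.0688 0.0735 0.0786] 353
top cup rect [665.5   3.8] [49.7 49.4] 54.64 z [0.1913 0.199  0.2108] 221
top cuptop rect [664.5   4.5] [61.7 64. ] 87.59 z [0.1895 0.1968 0.2094] 363
top bluetop rect [658.2 139.4] [64.4 62.1] 0.08 z [0.1899 0.1963 0.2091] 366
top div rect [ 462.7 -323.7] [140.  145.9] 86.18 z [0.041  0.0984 0.1332] 2274
 plane [-0.578  0.041  0.815] tilt 35.4 c [ 0.465  -0.3233  0.0889] 1452 2274
 out of plane max [0.0003 0.0093 0.0398]
```

View pics/crop.png

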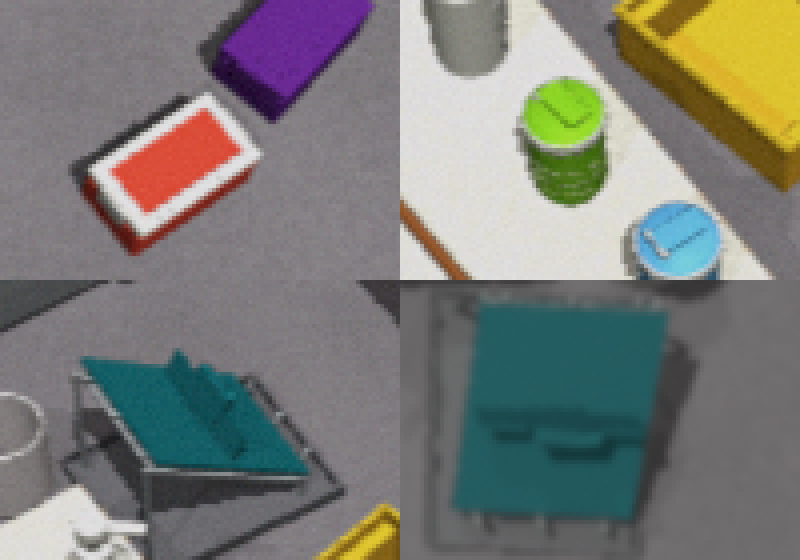

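The crop confirms the choice: red tub with a white lid rim (next to the purple one), lime cup, and the teal divider with its grip up. Next I'll refine the divider pose and take wrist views of the divider and the box.

```bash
cat >> h.py <<'E'
def rotm(y,z):
    y=np.array(y,float);z=np.array(z,float);z/=np.linalg.norm(z);y-=z*(y@z);y/=np.linalg.norm(y)
    return np.stack([np.cross(y,z),y,z],1)
def down(deg): a=np.radians(deg);return rotm([np.cos(a),np.sin(a),0],[0,0,-1])
def quat(M): return R.from_matrix(M).as_quat()
def pick(p,M):
    """both half-turn grasps; joint 6 nearest zero"""
    o=[]
    for s in(1,-1):
        N=M@np.diag([s,s,1]);q=r.inverse_kinematics(list(p),quat(N))
        if q is not None:o.append((abs(q[5]),s,np.round(q,3)))
    return sorted(o,key=lambda t:t[0])
def pose():
    T=np.eye(4);T[:3,:3]=R.from_quat(r.current_ee_rot()).as_matrix();T[:3,3]=r.current_tool_pos();return T
def planerect(d,P,m,c,n,xh):
    """min-area rectangle of masked points in the plane (c,n), axes x (near xh) and y"""
    x=xh-n*(xh@n);x/=np.linalg.norm(x);y=np.cross(n,x)
    q=P[m]-c;k=abs(q@n)<.004;q=q[k];uv=np.stack([q@x,q@y],1).astype(np.float32)
    (a,b),s,ang=cv2.minAreaRect(uv*1000);ang=(ang+45)%90-45
    x2=np.cos(np.radians(ang))*x+np.sin(np.radians(ang))*y
    return c+(a*x+b*y)/1000,np.array(s)/1000,x2,np.cross(n,x2)
E
python3 - <<'E'
from h import *
d=dict(np.load('top.npz'));P=pts(d);h=cv2.cvtColor(d['pixels'],cv2.COLOR_RGB2HSV);H,S,V=[h[...,i].astype(int) for i in range(3)]
v,u=np.mgrid[:384,:512];m=(H>80)&(H<100)&(S>120)&(V<150)&(abs(u-370)<32)&(abs(v-218)<35)&(d['depth']>0)
n=np.array([-.5763,.038,.816]);n/=np.linalg.norm(n)
c,s,x,y=planerect(d,P,m,np.array([.470,-.3195,.0915]),n,np.array([1.,0,0]))
print('div top c',c.round(4),s,x.round(3),y.round(3))
g=c+n*(.028-.004-.003+0)  # TCP 3 mm behind grasp
g=c+n*(.024+.003)
print('tcp grasp',g.round(4))
for st in(0,.15,.2):print(st,pick(g+n*st,rotm(x,-n)))
for p,a in(((.427,.361,.039),87.7),((.4415,-.042,.043),9.9),((.4415,-.042,.3),99.9),((.666,.004,.175),90),((.666,.004,.175),0)):print(p,a,pick(p,down(a)))
im=optics.get_image('wrist');print(im['mount'].round(3),im['fx'])
E
```

```text
div top c [ 0.4622 -0.3238  0.0862] [0.13994551 0.18070558] [ 0.815 -0.053  0.578] [ 0.065  0.998 -0.001]
tcp grasp [ 0.4467 -0.3227  0.1082]
0 [(np.float64(1.18099951422057), -1, array([-0.903,  0.477,  2.068,  1.259,  0.468,  1.181])), (np.float64(1.9605931393692237), 1, array([-0.903,  0.477,  2.068,  1.259,  0.468, -1.961]))]
0.15 [(np.float64(1.5124273360000942), -1, array([-1.073,  0.136,  2.132,  0.852,  0.706,  1.512])), (np.float64(1.6291653175896994), 1, array([-1.073,  0.136,  2.132,  0.852,  0.706, -1.629]))]
0.2 [(np.float64(1.5664342871027637), 1, array([-1.141,  0.032,  2.125,  0.766,  0.823, -1.566])), (np.float64(1.5751583664870292), -1, array([-1.141,  0.032,  2.125,  0.766,  0.823,  1.575]))]
(0.427, 0.361, 0.039) 87.7 [(np.float64(0.9120748303096953), 1, array([ 0.619,  0.671,  1.761, -0.   ,  0.71 , -0.912])), (np.float64(2.229517823280098), -1, array([ 0.619,  0.671,  1.761, -0.   ,  0.71 ,  2.23 ]))]
(0.4415, -0.042, 0.043) 9.9 [(np.float64(0.37267487921902775), 1, array([-0.2  ,  0.528,  2.06 , -0.   ,  0.554, -0.373])), (np.float64(2.768917774370765), -1, array([-0.2  ,  0.528,  2.06 , -0.   ,  0.554,  2.769]))]
(0.4415, -0.042, 0.3) 99.9 [(np.float64(1.1981214475758684), -1, array([-0.2  ,  0.102,  1.849, -0.   ,  1.19 ,  1.198])), (np.float64(1.9434712060139248), 1, array([-0.2  ,  0.102,  1.849, -0.   ,  1.19 , -1.943]))]
(0.666, 0.004, 0.175) 90 [(np.float64(1.5069268519253427), -1, array([-0.064,  0.639,  1.394, -0.   ,  1.108,  1.507])), (np.float64(1.6346658016644506), 1, array([-0.064,  0.639,  1.394, -0.   ,  1.108, -1.635]))]
(0.666, 0.004, 0.175) 0 [(np.float64(0.0638694748695543), 1, array([-0.064,  0.639,  1.394, -0.   ,  1.108, -0.064]))]
[[ 0.    -0.965 -0.263  0.067]
 [ 1.     0.001 -0.001 -0.   ]
 [ 0.001 -0.263  0.965 -0.121]
 [ 0.     0.     0.     1.   ]] 301.6217320279237
```

Run:
```python
from h import *
D=np.diag([-1,-1,1])
n=np.array([-.5763,.038,.816]);n/=np.linalg.norm(n)
g=np.array([.4467,-.3227,.1082]);Md=rotm([.815,-.053,.578],-n)@D
def look(p,M,name):
    r.move_to(list(p),quat(M));r.sleep(.15);T=pose();d=grab('wrist');np.savez(name+'.npz',T=T,**d);return d
a=look(g+n*.15,Md,'wdiv')
b=look([.4415,-.042,.30],down(99.9)@D,'wbox')
c=look([.427,.361,.22],down(87.7),'wtub')
print(r.current_t())
cv2.imwrite('pics/w.png',np.vstack([np.hstack([cv2.resize(i['pixels'],(400,300)) for i in(a,b)]),np.hstack([cv2.resize(c['pixels'],(400,300))]*2)])[:,:,::-1])
```

```text
5.1417
```

View pics/w.png

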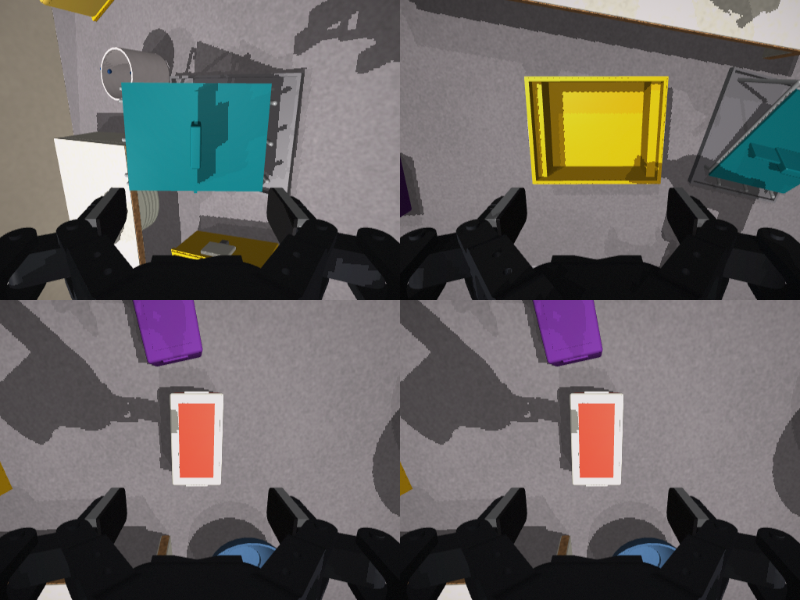

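Wrist views (800x600 mosaic): the teal plate is at (197,137) with its grip at (195,145), the box is at (597,130), and the red/white tub is at (196,440) with purple clear of it at (170,332). Measuring from these.

```bash
cat > m2.py <<'E'
from h import *
def ld(k):
    d=dict(np.load(k+'.npz'));h=cv2.cvtColor(d['pixels'],cv2.COLOR_RGB2HSV);return d,pts(d,d['T']),*[h[...,i].astype(int) for i in range(3)]
def rayrect(d,m,p0,n,xh):
    """contour pixels of the largest blob cast onto plane (p0,n), min-area rect"""
    M=d['T']@d['mount'];cs,_=cv2.findContours(m.astype(np.uint8),cv2.RETR_EXTERNAL,cv2.CHAIN_APPROX_NONE)
    q=max(cs,key=cv2.contourArea)[:,0].astype(float)
    ray=np.stack([(q[:,0]-d['cx'])/d['fx'],(q[:,1]-d['cy'])/d['fy'],np.ones(len(q))],1)@M[:3,:3].T
    t=((p0-M[:3,3])@n)/(ray@n);P=M[:3,3]+ray*t[:,None]
    x=xh-n*(xh@n);x/=np.linalg.norm(x);y=np.cross(n,x)
    (a,b),s,ang=cv2.minAreaRect(np.stack([(P-p0)@x,(P-p0)@y],1).astype(np.float32)*1000)
    if ang>45: ang-=90;s=s[::-1]
    x2=np.cos(np.radians(ang))*x+np.sin(np.radians(ang))*y
    return p0+(a*x+b*y)/1000,np.round(s,1),x2
def rep(k,d,c,s,x):
    T=d['T'];print(k,'c',c.round(4),'size',s,'x',x.round(4),'az',np.degrees(np.arctan2(x[1],x[0])).round(2),'tool',(np.linalg.inv(T)@np.r_[c,1])[:3].round(4),'xtool',(T[:3,:3].T@x).round(4))
d,P,H,S,V=ld('wdiv');v,u=np.mgrid[:384,:512]
m=(H>80)&(H<100)&(S>120)&(d['depth']>0)&(d['depth']<.45)
m=cv2.morphologyEx(m.astype(np.uint8),cv2.MORPH_OPEN,np.ones((5,5)))>0
p=P[m];q=p
for _ in range(6):
    c=np.median(q,0) if len(q)==len(p) else q.mean(0);n=np.linalg.svd(q-q.mean(0),full_matrices=False)[2][2];n*=np.sign(n[2]);e=(p-q.mean(0))@n;e-=np.median(e);q=p[abs(e)<.003]
c=q.mean(0);print('n',n.round(4),'tilt',np.degrees(np.arccos(n[2])).round(2),len(q),len(p))
rep('div',d,*rayrect(d,m,c,n,np.array([1.,0,0])))
k=(p-c)@n>.033;print('grip top',p[k].mean(0).round(4),k.sum(),'tool',(np.linalg.inv(d['T'])@np.r_[p[k].mean(0),1])[:3].round(4), 'h',np.percentile((p[k]-c)@n,90).round(4))
zz=np.array([0,0,1.])
d,P,H,S,V=ld('wbox');m=(H>18)&(H<34)&(S>120)&(d['depth']>0)&(P[...,0]<.6)&(abs(P[...,1]+.042)<.13)
rim=m&(abs(P[...,2]-.075)<.004);print('rim z',np.median(P[rim][:,2]).round(4),'floor',np.percentile(P[m][:,2],[2,20]).round(4))
rep('box',d,*rayrect(d,m,np.array([.44,-.04,.075]),zz,np.array([0,1.,0])))
rep('boxrim',d,*rayrect(d,rim,np.array([.44,-.04,.075]),zz,np.array([0,1.,0])))
d,P,H,S,V=ld('wtub');m=(abs(P[...,2]-.05)<.008)&(abs(P[...,0]-.427)<.09)&(abs(P[...,1]-.361)<.06)
print('top z',np.median(P[m][:,2]).round(4))
rep('tub',d,*rayrect(d,m,np.array([.427,.361,.05]),zz,np.array([1.,0,0])))
E
python3 m2.py
```

```text
n [-0.5716  0.0409  0.8195] tilt 34.96 23798 24905
div c [ 0.4628 -0.3244  0.0879] size [182.2 142.1] x [ 0.8175 -0.057   0.5731] az -3.99 tool [ 0.0003 -0.0014  0.176 ] xtool [ 0.0047 -1.      0.0056]
grip top [ 0.44   -0.3247  0.1205] 726 tool [ 0.0021 -0.0017  0.1362] h 0.0408
rim z 0.0748 floor [0.003  0.0042]
box c [ 0.4418 -0.0414  0.075 ] size [202.5 162.4] x [-0.1701  0.9854  0.    ] az 99.79 tool [ 0.001  -0.0013  0.2246] xtool [-1.1e-03 -1.0e+00  7.0e-04]
boxrim c [ 0.4425 -0.0413  0.075 ] size [202.1 161. ] x [-0.1701  0.9854  0.    ] az 99.79 tool [ 0.0016 -0.0012  0.2246] xtool [-1.e-03 -1.e+00  7.e-04]
top z 0.0509
tub c [0.426  0.3609 0.05  ] size [122.1  65.4] x [ 0.9992 -0.0408  0.    ] az -2.34 tool [0.0014 0.0002 0.1702] xtool [-1.e+00  7.e-04  2.e-04]
```

```bash
cat >> h.py <<'E'
def lower(zmin,step=.001,thr=4.):
    """creep down until contact or zmin"""
    r.sleep(.15);f0=r.current_contact_force()[2];p=np.array(r.current_tool_pos())
    while p[2]>zmin:
        p[2]=p[2]-step;r.move_linear(list(p),vel=.02)
        f=r.current_contact_force()[2]-f0
        if abs(f)>thr:break
    print('lower: z',round(r.current_tool_pos()[2],4),'dF',round(r.current_contact_force()[2]-f0,2))
def shift(v,vel=.15): r.move_linear(list(np.array(r.current_tool_pos())+v),vel=vel)
BOX=np.array([.4422,-.0413]);BAZ=99.79
E
python3 - <<'E'
from h import *
M=down(-2.34+90);p=[.426,.361]
r.move_linear(p+[.12],rot=quat(M),vel=.2);r.move_linear(p+[.039],vel=.12)
r.set_gripper(0.0,squeeze=45)
print('grip',r.current_opening(),r.current_finger_force(),r.current_tool_pos())
shift([0,0,.01],.05);r.sleep(.1);print(r.current_finger_force(),r.current_contact_force(),r.current_opening())
shift([0,0,.13],.25)
B=down(BAZ-90)
r.move_to([*BOX,.17],quat(B));r.move_linear([*BOX,.05],vel=.12)
lower(.0405)
r.set_gripper(1.0) if False else r.set_gripper(.95)
print(r.current_t(),r.current_opening(),r.current_finger_force())
shift([0,0,.15],.2)
r.move_to([*BOX,.30],quat(down(BAZ)@np.diag([-1,-1,1])));r.sleep(.1)
T=pose();d=grab('wrist');np.savez('wbox2.npz',T=T,**d);save(d,'box2.png');print(r.current_t())
E
```

```text
grip 0.7643389753669371 50.80538436770439 [0.4263996  0.36127453 0.04004999]
50.240001529455185 [ 0.61058374  0.23958291 -2.34841402] 0.7660460487989018
lower: z 0.044 dF 11.75
12.925 0.9488963599059905 0.0
15.375
```

View pics/box2.png

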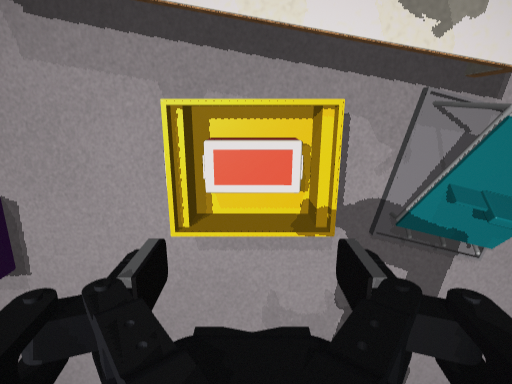

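The tub lies flat and centred in the box (px 252,167), with both steps free. Next is the divider.

Run:
```python
from h import *
n=np.array([-.5716,.0409,.8195]);n/=np.linalg.norm(n);c=np.array([.4628,-.3244,.0879]);x=np.array([.8175,-.057,.5731])
M=rotm(-x,-n);g=c+n*.027
r.move_to(list(g+n*.13),quat(M));r.set_gripper(.6);r.move_linear(list(g+n*.05),vel=.2);r.move_linear(list(g),vel=.06)
r.sleep(.1);print('F',np.round(r.current_contact_force(),1))
r.set_gripper(0.0,squeeze=45);r.sleep(.1)
print('grip',r.current_opening(),r.current_finger_force(),np.round(r.current_tool_pos(),4),g.round(4),np.round(r.current_contact_force(),1))
r.move_linear(list(g+n*.12),vel=.12)
print(r.current_opening(),r.current_finger_force())
r.move_to([*BOX,.22],quat(down(BAZ)@np.diag([-1,-1,1])));r.sleep(.15)
T=pose();d=grab('wrist');np.savez('wheld.npz',T=T,**d);save(d,'held.png');print(r.current_t())
s=grab('scene');np.savez('sheld.npz',**s)
from m2 import rayrect,rep
P=pts(d,T);h=cv2.cvtColor(d['pixels'],cv2.COLOR_RGB2HSV);H,S=h[...,0].astype(int),h[...,1].astype(int);d['T']=T
m=(H>80)&(H<100)&(S>120)&(d['depth']>0)
p=P[m]@T[:3,:3]-T[:3,3]@T[:3,:3]
q=p[abs(p[:,2]-np.percentile(p[:,2],60))<.006];A=np.linalg.lstsq(np.c_[q[:,:2],np.ones(len(q))],q[:,2],rcond=None)[0];print('held plate tool plane: z0',A[2].round(4),'slopes deg',np.degrees(A[:2]).round(2))
n2=T[:3,:3]@np.r_[-A[:2],1];n2/=-np.linalg.norm(n2);c2=T[:3,:3]@np.array([0,0,A[2]])+T[:3,3]
rep('held',d,*rayrect(d,m,c2,n2,-T[:3,1]))
```

```text
F [-0.2  0.2  0.1]
grip 0.13596508759237522 44.372883439064026 [ 0.4473 -0.3234  0.1102] [ 0.4474 -0.3233  0.11  ] [-4.8  0.6  4.9]
0.13447753909887925 43.86317253112793
21.5333
n [-0.5716  0.0409  0.8195] tilt 34.96 23798 24905
div c [ 0.4628 -0.3244  0.0879] size [182.2 142.1] x [ 0.8175 -0.057   0.5731] az -3.99 tool [ 0.0003 -0.0014  0.176 ] xtool [ 0.0047 -1.      0.0056]
grip top [ 0.44   -0.3247  0.1205] 726 tool [ 0.0021 -0.0017  0.1362] h 0.0408
rim z 0.0748 floor [0.003  0.0042]
box c [ 0.4418 -0.0414  0.075 ] size [202.5 162.4] x [-0.1701  0.9854  0.    ] az 99.79 tool [ 0.001  -0.0013  0.2246] xtool [-1.1e-03 -1.0e+00  7.0e-04]
boxrim c [ 0.4425 -0.0413  0.075 ] size [202.1 161. ] x [-0.1701  0.9854  0.    ] az 99.79 tool [ 0.0016 -0.0012  0.2246] xtool [-1.e-03 -1.e+00  7.e-04]
top z 0.0509
tub c [0.426  0.3609 0.05  ] size [122.1  65.4] x [ 0.9992 -0.0408  0.    ] az -2.34 tool [0.0014 0.0002 0.1702] xtool [-1.e+00  7.e-04  2.e-04]
held plate tool plane: z0 0.027 slopes deg [-0.03  0.07]
held c [ 0.449  -0.0407  0.1928] size [182.  128.2] x [-0.1673  0.9859  0.0019] az 99.63 tool [ 0.0071 -0.0003  0.027 ] xtool [-3.0e-04 -1.0e+00 -1.2e-03]
```

View pics/held.png

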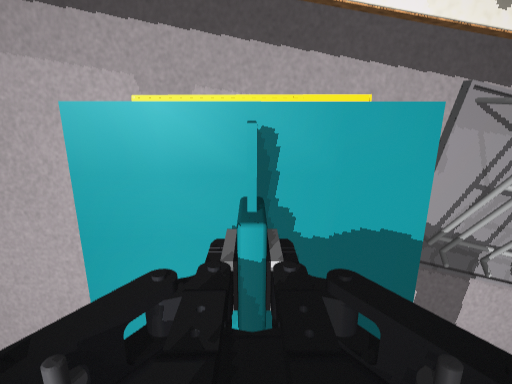

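The divider is held level (under 0.1°) and centred to within 0.3 mm, with its full far edge at row 101. I'll lower it into the box.

Run:
```python
from h import *
r.move_linear([*BOX,.115],vel=.12);print(np.round(r.current_contact_force(),1))
r.move_linear([*BOX,.097],vel=.04);print(np.round(r.current_contact_force(),1))
lower(.0875,thr=5)
print(np.round(r.current_contact_force(),1),np.round(r.current_torque(),2))
if r.current_tool_pos()[2]<.0915:
    r.set_gripper(.5);r.sleep(.1);shift([0,0,.08],.12);r.move_linear([*BOX,.30],vel=.3);r.sleep(.1)
    T=pose();d=grab('wrist');np.savez('wplaced.npz',T=T,**d);save(d,'placed.png');d['T']=T
    from m2 import rayrect,rep
    P=pts(d,T);h=cv2.cvtColor(d['pixels'],cv2.COLOR_RGB2HSV);H,S=h[...,0].astype(int),h[...,1].astype(int)
    m=(H>80)&(H<100)&(S>120)&(d['depth']>0)&(abs(P[...,2]-.062)<.01)&(abs(P[...,1]+.041)<.12)&(abs(P[...,0]-.44)<.1)
    q=P[m];A=np.linalg.lstsq(np.c_[q[:,:2]-BOX,np.ones(len(q))],q[:,2],rcond=None)[0];print('placed top z',A[2].round(4),'slope deg',np.degrees(A[:2]).round(2))
    rep('placed',d,*rayrect(d,m,np.array([*BOX,.062]),np.array([0,0,1.]),np.array([0,1.,0])))
print(r.current_t())
```

```text
[-1.1 -0.1 -1.9]
[ 0.3  0.4 -0.7]
lower: z 0.0895 dF 9.48
[-2.   0.7  8.2] [ 0.1   0.41 -0.  ]
n [-0.5716  0.0409  0.8195] tilt 34.96 23798 24905
div c [ 0.4628 -0.3244  0.0879] size [182.2 142.1] x [ 0.8175 -0.057   0.5731] az -3.99 tool [ 0.0003 -0.0014  0.176 ] xtool [ 0.0047 -1.      0.0056]
grip top [ 0.44   -0.3247  0.1205] 726 tool [ 0.0021 -0.0017  0.1362] h 0.0408
rim z 0.0748 floor [0.003  0.0042]
box c [ 0.4418 -0.0414  0.075 ] size [202.5 162.4] x [-0.1701  0.9854  0.    ] az 99.79 tool [ 0.001  -0.0013  0.2246] xtool [-1.1e-03 -1.0e+00  7.0e-04]
boxrim c [ 0.4425 -0.0413  0.075 ] size [202.1 161. ] x [-0.1701  0.9854  0.    ] az 99.79 tool [ 0.0016 -0.0012  0.2246] xtool [-1.e-03 -1.e+00  7.e-04]
top z 0.0509
tub c [0.426  0.3609 0.05  ] size [122.1  65.4] x [ 0.9992 -0.0408  0.    ] az -2.34 tool [0.0014 0.0002 0.1702] xtool [-1.e+00  7.e-04  2.e-04]
placed top z 0.0625 slope deg [-0.01  0.07]
placed c [ 0.4428 -0.0408  0.062 ] size [181.8 142. ] x [-0.1702  0.9854  0.    ] az 99.8 tool [0.0019 0.     0.2365] xtool [-2.e-04 -1.e+00  1.e-03]
27.4167
```

View pics/placed.png

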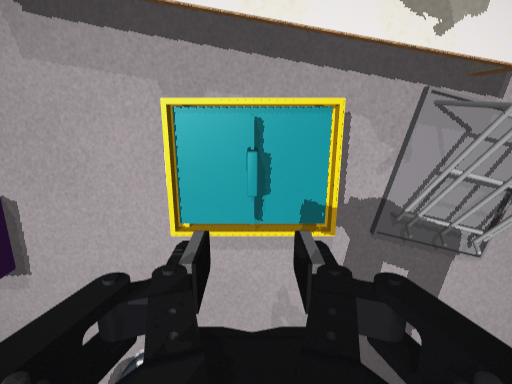

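The divider is seated level on both steps (top z 62.5 mm, centred within 1 mm). Now the lime cup, starting with a quick wrist check from above.

Run:
```python
from h import *
r.move_to([.63,.0035,.33],quat(down(0)));r.set_gripper(1.0);r.sleep(.1)
T=pose();d=grab('wrist');np.savez('wcup.npz',T=T,**d);P=pts(d,T)
h=cv2.cvtColor(d['pixels'],cv2.COLOR_RGB2HSV);H,S=h[...,0].astype(int),h[...,1].astype(int)
near=np.hypot(P[...,0]-.666,P[...,1]-.0035)<.045
m=near&(P[...,2]>.18)&(P[...,2]<.197)&(d['depth']>0)
c,rad=cv2.minEnclosingCircle((P[m][:,:2]*1000).astype(np.float32));print('collar',np.round(c,1),round(rad,1),m.sum())
m2=near&(P[...,2]>.197)&(H>33)&(H<55)&(S>120);print('flap',P[m2].mean(0).round(4),P[m2][:,2].max().round(4),m2.sum())
save(d,'cup.png');print(r.current_t())
```

```text
collar [666.5   2.8] 32.6 1425
flap [0.6655 0.0052 0.2028] 0.3964 2509
29.225
```

View pics/cup.png

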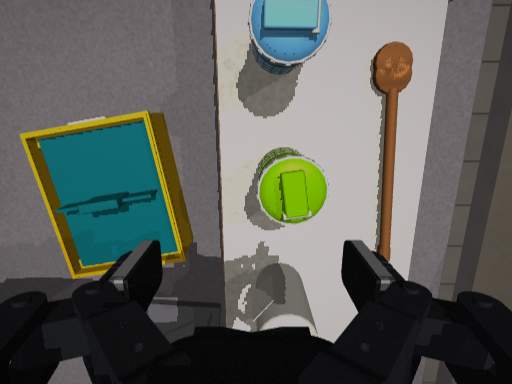

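The lime cup (px 293,190) has its collar centred at (0.6665, 0.003) with radius 32.6 mm, as expected. The dispenser (285,300) and blue cup (290,25) are clear of the jaws.

Run:
```python
from h import *
C=[.6665,.003]
r.move_linear(C+[.29],vel=.2);r.move_linear(C+[.175],vel=.12)
r.set_gripper(0.0,squeeze=45)
print('grip',r.current_opening(),r.current_finger_force(),np.round(r.current_tool_pos(),4))
shift([0,0,.01],.05);r.sleep(.1);print(r.current_finger_force(),np.round(r.current_contact_force(),1))
shift([0,0,.12],.25)
a=np.radians(BAZ);p=BOX+[.0005,.0003]+.0495*np.array([np.cos(a),np.sin(a)]);print(p)
r.move_to([*p,.26],quat(down(BAZ-90)));r.move_linear([*p,.145],vel=.12)
lower(.135,thr=4)
r.set_gripper(.95);r.sleep(.1);print(r.current_finger_force())
shift([0,0,.15],.15);r.move_to([.35,-.30,.35],quat(down(BAZ-90)));r.sleep(.2);print(r.current_t())
s=grab('scene');t=grab('top')
c=cv2.resize(s['pixels'][90:290,120:390],(540,400),interpolation=3);c2=cv2.resize(t['pixels'][100:300,200:330],(260,400),interpolation=3)
cv2.imwrite('pics/final.png',np.hstack([c,c2])[:,:,::-1])
for k,d in(('s',s),('t',t)):
    P=pts(d);m=(np.hypot(P[...,0]-p[0],P[...,1]-p[1])<.045)&(P[...,2]>.148)&(P[...,2]<.175)
    print(k,cv2.minEnclosingCircle((P[m][:,:2]*1000).astype(np.float32)),np.percentile(P[m][:,2],[5,50,98]).round(4))
```

```text
grip 0.7364434111660364 48.605536222457886 [0.6668 0.003  0.1761]
49.34770166873932 [-0.   0.4 -1.2]
[0.43428314 0.00777916]
lower: z 0.138 dF 9.57
0.0
39.4
s ((438.0292053222656, 7.175179958343506), 34.23933792114258) [0.1508 0.1587 0.1726]
t ((432.951416015625, 8.632177352905273), 32.2689323425293) [0.1518 0.1587 0.1723]
```

View pics/final.png

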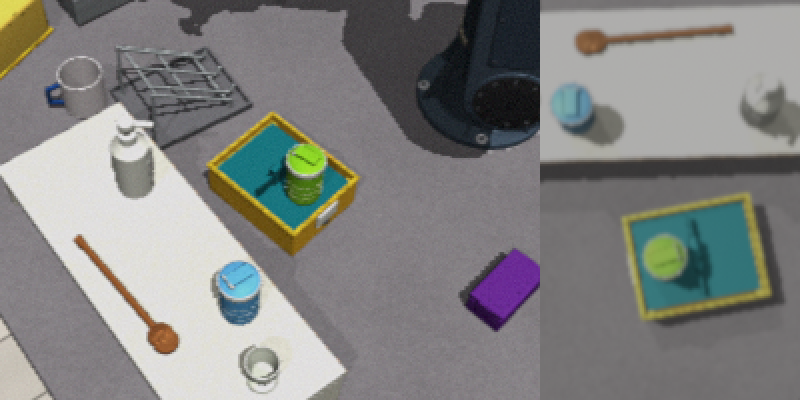

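The cup stands upright on the divider beside the grip (px 305,172), with its collar top at about 0.155–0.17 m as expected. Everything else is where it was, so I'm handing in.

```bash
python3 -c "
from h import *
print(r.hand_in(),r.current_t())"
```

```text
the job is handed in; nothing more can be done
the job is handed in; nothing more can be done
```

The lunch box is packed and handed in after about 40 s of the 72 s allowed: tub flat in the bottom, divider level on the steps with its grip up, and lime cup upright beside the grip; no verdict came back.

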